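# Swing the heatsink bar into line in an open instrument

## Robot

A 6-joint arm with a two-finger parallel gripper is mounted at the origin on the work surface. World frame = base frame: x ahead of the robot, y to its left, z up, the work surface at z = 0. Lengths are in m, angles in degrees, forces in N, time in s.
With the tool pointing down it reaches from about 0.325 to 0.775 m from the base axis. Payload 5.5 kg.
Tool frame: the origin (TCP) lies at the centre of the arm's flange, where the gripper is bolted on; the fingertips stand 182 mm ahead of it and the grasp point (between the pads) lies 163 mm ahead of it; z points along the fingers, y is the direction in which the jaws open and shut (so a half turn about z gives the same grasp; the last joint's range is limited). The gripper opens to 88 mm and grips with 3 to 60 N. Pads are 20 mm wide; open, the fingers measure 115 mm over their backs; the gripper's body (75 mm by 178 mm) begins 61 mm behind the grasp point.
Start: joints at [69.746, 5.22, 70.514, -0, 104.267, -3.249], TCP at [0.175, 0.574, 0.405] pointing down, gripper open.
Joint ranges: [-164.24, 164.24], [-49.07, 125.15], [9.68, 141.18], [-86.29, 266.29], [3.28, 154.24], [-151.56, 151.56]. Speed limits (degrees/s): [147.25, 147.25, 172.46, 180, 180, 180].

## Interface

Orientations are given as [roll, pitch, yaw] about the fixed x, y, z axes, in that order (R = Rz(yaw) Ry(pitch) Rx(roll)).
In Python, from station import r gives the robot as it stands. The module is installed in compiled form; this text tells all that it offers. Calls block until the motion is done:
- r.reach(position, orientation): joint-space move of the TCP to a pose.
- r.servo_line(position, rotation=None, speed=0.15): straight line of the TCP; rotation=None keeps the orientation; speed is the mean speed in m/s.
- r.move_joints(angles): joint-space move.
- r.let_go() and r.grab(squeeze=None): open the fingers fully, or close them until they stop; squeeze is the grip in N (None keeps the last).
- r.wait(seconds).
- r.inverse_kinematics(position, orientation): joint angles nearest the present ones, or None.
- r.sense(): the state.
- r.snapshot(name): name is "side" or "top" or "wrist"; returns a dict with "frame" (480x640x3 uint8, red, green, blue), "fx", "fy", "cx", "cy" (pixels), "R" (3x3) and "t" (3): a world point X has camera coordinates R X + t. Camera axes: x right, y down, z forward; pixel columns grow to the right and rows downward; lengths in m; the calibration is good to about 2 mm. A picture is of the moment at which its call begins. There is no depth.
A pose or a line that the arm cannot do raises r.IKError and nothing moves.
- r.hand_in(): hands the job in, once; it reports no verdict.
The state is a dict: "clock": time; "joints": joint angles; "joint_vel": joint speeds; "joint_torque": joint torques, N m; "tcp_pos": TCP position; "orientation": TCP orientation; "contact_force": force on the tool from outside, world axes, zero at the start; "torque": the same for the moment, N m; "opening": finger opening in m.
Only numpy, scipy, OpenCV 4.12 (cv2) and the standard library are available. Lean on these libraries where they do the work, as an engineer would, in place of code of your own. Each camera call takes 0.05 s, during which the arm holds its last target. There are 200 camera calls.

## Task

Fit the finned heatsink bar into the open instrument on the bench: lay it on the chassis floor slanting out on the side away from the circuit board, slide its end slot under the head of the pivot screw and fully onto the shank, then swing it about that screw into line with the board until its side slot is home on the second screw and the sprung roller has snapped out behind it. Ease it in without forcing it hard against the screws, do not press on the circuit board, leave the other things on the bench where they are, and let go at the end.

Things in the scene. Friction and masses are not known exactly. Their poses are not given: they have to be found in the camera images.
- heatsink: Loose black finned aluminium heatsink bar, 0.2 to 0.4 kg, flat, fins up. Origin: centre of its underside; length 180 mm along its y, width 40 mm along its x, z up. Black finned middle: y -60 to +60 mm, 40 mm wide and 40 mm high, straight smooth sides. At each end a flat bright tab 30 mm long, 40 mm wide, 6 mm thick, level with the underside; each tab has a slot (see end_slot, side_slot).
- fins_mid (a point): Middle of the heatsink's fins, heatsink (0, 0, +30) mm: a place to grip across the 40 mm width (along heatsink x).
- end_slot (a point): End slot, in the tab at heatsink +y: open at the bar's +y end, 11 mm wide on the centre line, flat bottom at y = +72 mm, mouth flared to 20 mm over the last 6 mm (y 84 to 90). This point, heatsink (0, +76, 0) mm, lies on the pivot screw's axis when the slot is fully home on the shank.
- side_slot (a point): Side slot, in the tab at heatsink -y: open on the bar's +x side, y -83 to -69 mm, reaching in to x = -4 mm. This point, heatsink (0, -76, 0) mm, lies on the second screw's axis when home.
- chassis: Fixed aluminium tray of an open instrument: x -130 to +170, y -140 to +140 mm; its flat floor is 16 mm above the bench. Origin: bench level below the centre of the heatsink's home; z up. The board is on its +x side; the heatsink's home lies along its y, both bodies' axes then agreeing. The floor from x -130 to -25 mm is free but for the catch; no lip stands around that part.
- seat (a point): Centre of the heatsink's home, on the chassis floor midway between the screws; the heatsink's origin is here when home. The bar swings in from chassis -x (turned clockwise from above by its slant). Hooked on the pivot at 0.31 rad slant or less its -y end meets the catch roller; at 0.38 to 0.5 rad it clears the catch and stays on the floor, even drawn back 25 mm from the screw.
- pivot (a point): Axis of the pivot screw, at the floor's top, chassis (0, +76) mm. Fixed shoulder screw: shank 8 mm in diameter, rising 8.5 mm from the floor, below a dark head 18 mm in diameter and 6 mm thick (its top 14.5 mm above the floor).
- stop (a point): Axis of the second, like screw, at the floor's top, chassis (0, -76) mm. Its shank stops the swing when it meets the bottom of the side slot, the bar then in line with the chassis.
- catch_rest (a point): Rest place of the sprung catch's upright red roller (16 mm across, 13 mm high, turns freely), at floor level, chassis (-26, -94) mm. Behind it a fixed black housing, chassis x -43 to -9, y -128 to -112 mm, 18 mm above the floor, with a steel cover plate reaching to y = -98.
- catch (a joint): Travel of the catch roller in m: 0 sprung fully out (towards chassis +y), growing as the bar pushes it along chassis -y, at most 0.008. Spring 3.6 N at 0 and 1.2 N more per mm. Passing it takes some 5 to 12 N at the bar's free end, first felt at about 0.3 rad slant, well short of the stop; behind the bar at home it springs back to under 0.001 and holds the bar against both screws.
- pads (a point): Front face of the soft grey heat pads on the row of power transistors at the board's edge, at chassis (+20.5, 0) mm, floor level; the row is up to 29 mm high. The bar's side just meets the pads at home; the hard transistors and the board's edge begin at chassis x = +24 mm, so no finger fits between the bar and them.
- board: Green circuit board fixed in the chassis, 122 mm (x) by 165 mm (y), on standoffs; origin at the floor near its centre, chassis (83, 45) mm; axes as the chassis. Displays, capacitors, transistors on it, up to 29 mm above the floor. Not to be pressed.
- tip_tin: Bystander: round dark tin with brass wool, 68 mm across, about 53 mm high; origin: centre of its underside. It stands near the heatsink.
- tweezers_black: Bystander: black tweezers, 130 mm long along x, 10 mm high.
- tweezers_steel: Bystander: steel tweezers, 130 mm long along x, 10 mm high.
- solder_reel: Bystander: blue reel of solder, 60 mm across, 45 mm high, standing; origin: centre of its underside.
- screwdriver: Bystander: screwdriver, 190 mm long along x, lying.
- flux_bottle: Bystander: white bottle with red cap, 44 mm across, 100 mm high; origin: centre of its underside.
- screws: The two fixed shoulder screws together (see pivot and stop); origin on the floor midway between them. The bar is not to be forced hard against them: a firm hand push of 10 to 20 N is plenty.
Not all that is in view belongs to the job. Of the things that look like the heatsink, take the one that is farthest from the robot's base at the start.

How it is judged:
By the outcome, as a careful person would: the job done as asked, in the order asked, and still so for the second after the job is handed in, with the robot touching nothing.
It also fails if it takes over 58 s, if anything falls off the work surface, if the arm or the gripper's body presses on something with over 40 N, if the wrist force passes 120 N, or if a joint passes its speed limit or range.

## Working session

There is one attempt and no reset: what is moved stays moved. The work goes in short steps, each a Python script; the robot and the scene stay as the last script left them, time stands still between calls to the robot, and variables do not carry over. Pictures are saved under pics/ and viewed, about 8 in all and at most 12, crops included, and the job is handed in when it is done.

```bash
mkdir -p pics
python3 - <<'E'
from station import r
import cv2,json
for n in("top","side"):
    s=r.snapshot(n); cv2.imwrite(f"pics/{n}0.png",s["frame"][...,::-1])
    json.dump({k:(s[k].tolist() if hasattr(s[k],'tolist') else s[k]) for k in s if k!="frame"},open(f"cal_{n}.json","w"))
    print(n,s["fx"],s["fy"],s["cx"],s["cy"],s["R"],s["t"])
print(r.sense())
E
```

```text
top 455.59611120497175 455.59611120497175 315.20374731109854 240.6919698613048 [[-0.02559173 -0.99961583 -0.01064203]
 [-0.99559743  0.02644619 -0.08992415]
 [ 0.09017105  0.00829386 -0.99589176]] [0.03178198 0.4587352  1.12154093]
side 578.012764924189 578.012764924189 320.66386748541254 231.90848815106114 [[-0.98534265 -0.17017249 -0.01188237]
 [-0.12024996  0.74230604 -0.6591826 ]
 [ 0.1209951  -0.64809187 -0.75188903]] [0.45847031 0.10348777 1.26443652]
{'clock': 0.1, 'joints': array([ 6.97469103e+01,  5.25973444e+00,  7.05741776e+01,  2.68649259e-03,
        1.04268888e+02, -3.24921361e+00]), 'joint_vel': array([ 0.04668879, -0.02564491, -0.05024356, -0.00603262, -0.10959083,
        0.07770045]), 'joint_torque': array([ 1.86227335e-03, -4.47854984e+01, -4.07572138e+01,  7.00297253e-02,
        2.84066016e-02, -1.26325867e-04]), 'tcp_pos': array([0.1754796 , 0.57381957, 0.40361777]), 'orientation': array([-1.79897513e+02, -8.42721434e-03,  1.62996776e+02]), 'contact_force': array([ 0.26116963, -0.47241079,  0.20873011]), 'torque': array([ 0.02528513,  0.02803426, -0.01158062]), 'opening': 0.087680431401143}
```

View pics/top0.png

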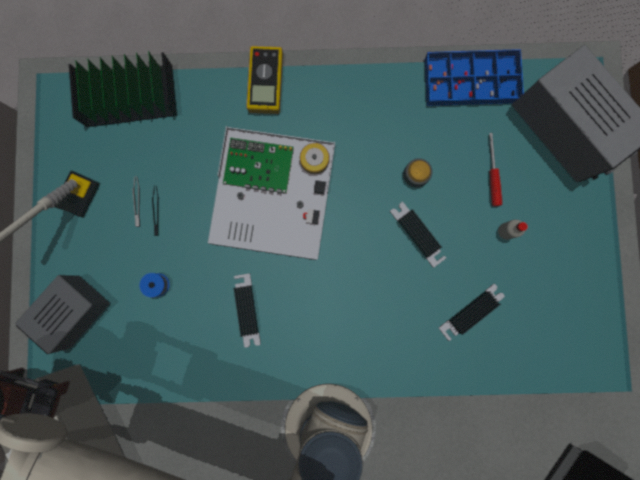

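View pics/side0.png

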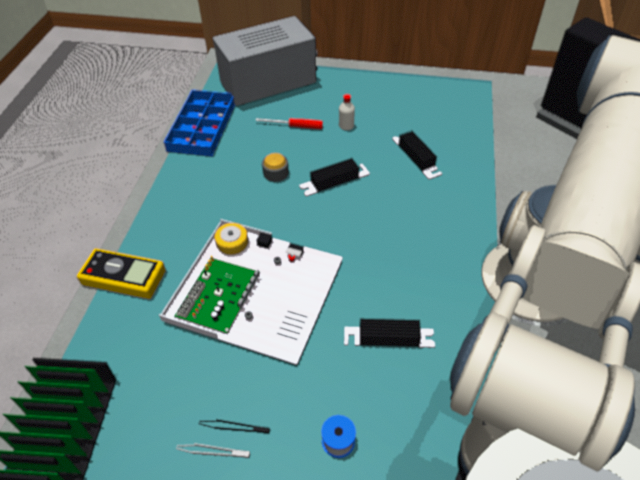

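Three look-alike bars in the top view: (417,234), (472,312) and (246,311). The base is near (328,427), so (417,234) looks farthest, and it also lies beside the tin at (418,172). I'll confirm in an enlarged crop alongside the chassis screws.

```bash
cat > h.py <<'E'
import numpy as np,json,cv2
def ray(cal,u,v,z):
    c=json.load(open(f"cal_{cal}.json")) if isinstance(cal,str) else cal
    R=np.array(c["R"]);t=np.array(c["t"]);o=-R.T@t
    d=R.T@np.array([(u-c["cx"])/c["fx"],(v-c["cy"])/c["fy"],1]);return o+d*(z-o[2])/d[2]
def proj(c,X):
    p=np.array(c["R"])@np.array(X)+np.array(c["t"]);return np.array([c["fx"]*p[0]/p[2]+c["cx"],c["fy"]*p[1]/p[2]+c["cy"]])
E
python3 - <<'E'
import cv2,numpy as np
from h import *
im=cv2.imread("pics/top0.png")
a=cv2.resize(im[120:270,200:340],None,fx=4,fy=4,interpolation=cv2.INTER_CUBIC)[:, :]
b=cv2.resize(im[195:270,383:453],None,fx=8,fy=8,interpolation=cv2.INTER_CUBIC)
b=cv2.resize(im[195:270,385:450],None,fx=6,fy=6,interpolation=cv2.INTER_CUBIC)
a=a[:,:]
o=np.zeros((600,960,3),np.uint8);o[:600,:560]=a;o[:450,565:955]=b
cv2.imwrite("pics/crop0.png",cv2.resize(o,(800,500)))
for p in[(417,234),(472,312),(246,311)]:
    X=ray("top",*p,.03);print(p,X,np.hypot(*X[:2]))
E
```

```text
(417, 234) [ 0.46855092 -0.23354163  0.03      ] 0.5235280903376973
(472, 312) [ 0.27349473 -0.35884047  0.03      ] 0.45118272420821065
(246, 311) [0.28970116 0.19415659 0.03      ] 0.34874566885641195
```

View pics/crop0.png

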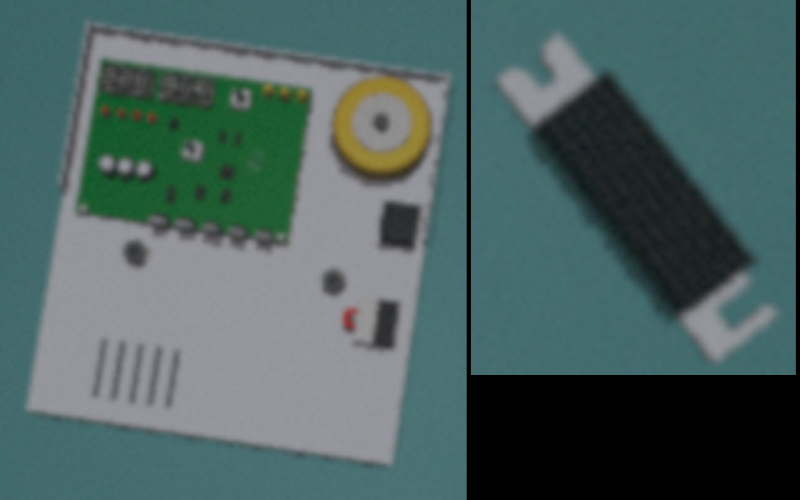

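The crop confirms it: the bar at (417,234) is 0.52 m from the base, against 0.45 m and 0.35 m for the others. Its end slot is at the upper left and its side slot at the lower right, opening up-right. The pivot head is at crop (136,253), the stop at (333,282) and the red roller at (350,320). Next I'll estimate the poses and take a wrist view over the chassis, then one over the bar.

Run:
```python
import numpy as np,cv2,json
from h import *
from station import r
A=lambda u,v:(200+u/3.3333,120+v/3.3333)
B=lambda u,v:(385+(u-470.8)/5,195+v/5)
pv=ray("top",*A(136,253),.0305);st=ray("top",*A(333,282),.0305)
d=(pv-st)[:2];print("piv",pv,"stop",st,np.linalg.norm(d),"yaw",np.degrees(np.arctan2(-d[0],d[1])))
e=[ray("top",*B(*p),.006) for p in[(497,78),(557,35),(775,312),(715,360)]]
print(np.round(e,4)); c=np.mean(e,0);d=(e[0]+e[1]-e[2]-e[3])[:2]/2
by=np.degrees(np.arctan2(-d[0],d[1]));print("bar",c,np.linalg.norm(d),by)
ch=(pv+st)/2; t0=r.sense()["clock"]
def save(n):
    s=r.snapshot("wrist");cv2.imwrite(f"pics/{n}.png",s["frame"][...,::-1])
    json.dump({k:(s[k].tolist() if hasattr(s[k],'tolist') else s[k]) for k in s if k!="frame"},open(f"cal_{n}.json","w"))
q=r.sense()
print(q["orientation"])
r.reach([ch[0]-.03,ch[1],.40],[180,0,173]); save("w_ch");print(r.sense()["clock"],r.sense()["joints"])
for y in (by+90,by-90):
    print(y,r.inverse_kinematics([c[0],c[1],.36],[180,0,y]))
```

```text
piv [0.57647162 0.20374597 0.0305    ] stop [0.55029579 0.05572853 0.0305    ] 0.15031411849353415 yaw -10.028667119706459
[[ 0.5327 -0.1734  0.006 ]
 [ 0.5541 -0.2049  0.006 ]
 [ 0.4097 -0.3086  0.006 ]
 [ 0.3863 -0.2772  0.006 ]]
bar [ 0.47067651 -0.24102896  0.006     ] 0.17866129956427676 -54.48229100859696
[-1.79897513e+02 -8.42721434e-03  1.62996776e+02]
2.2 [ 1.02019124e+01 -2.71603656e+00  7.90324048e+01  1.25353501e-02
  1.03680890e+02 -7.28652890e+01]
35.51770899140304 [-3.08030040e+01 -6.02917839e+00  8.62262426e+01 -2.54444375e-14
  9.98029357e+01  2.36792870e+01]
-144.48229100859697 None
```

View pics/w_ch.png

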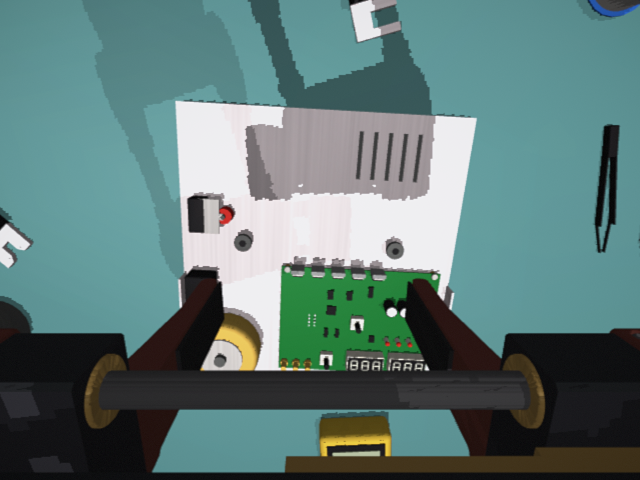

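Wrist view: stop head at (243,241), pivot head at (395,249), roller at (225,215), and the free floor above them. Converting these, then hovering over the bar.

```bash
cat >> h.py <<'E'
def save(r,n):
    s=r.snapshot("wrist");cv2.imwrite(f"pics/{n}.png",s["frame"][...,::-1])
    json.dump({k:(s[k].tolist() if hasattr(s[k],'tolist') else s[k]) for k in s if k!="frame"},open(f"cal_{n}.json","w"))
E
python3 - <<'E'
from h import *
from station import r
pv=ray("w_ch",395,248.5,.0305);st=ray("w_ch",243,240.5,.0305)
d=(pv-st)[:2];print("piv",pv,"stop",st,np.linalg.norm(d),"yaw",np.degrees(np.arctan2(-d[0],d[1])))
for p in[(177,101),(476,118)]:print(ray("w_ch",*p,.016))
print("roller",ray("w_ch",225,214,.029))
a=np.radians(35.5);t=np.array([np.cos(a),np.sin(a)])
c=np.array([.4707,-.241])-.05*t
r.reach([*c,.36],[180,0,35.5]);save(r,"w_bar");print(r.sense()["clock"])
E
```

```text
piv [0.57896889 0.20590702 0.0305    ] stop [0.55231063 0.05788667 0.0305    ] 0.1504017476980767 yaw -10.20944611046877
[0.41653594 0.01798299 0.016     ]
[0.46527776 0.2913433  0.016     ]
roller [0.52416802 0.04500323 0.029     ]
3.7833
```

View pics/w_bar.png

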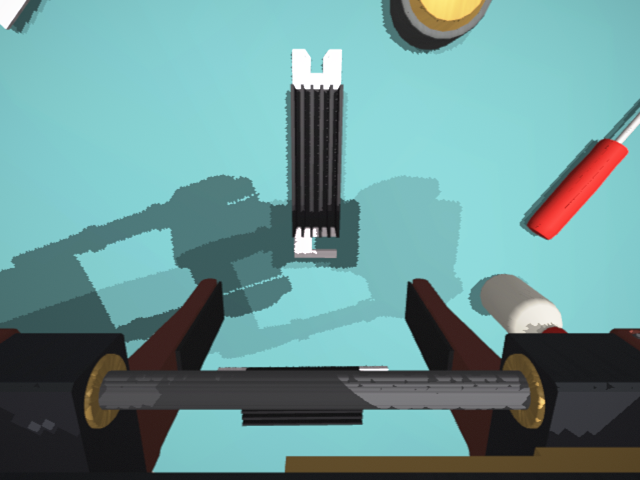

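The bar is nearly aligned with the tool: +y tab corners at (292,50) and (342,49), -y tab corners at (295,258) and (337,258). Grasp next.

Run:
```python
from h import *
from station import r
e=np.array([ray("w_bar",*p,.006) for p in[(292,49.5),(342,49.5),(337,258),(295,258)]])
d=(e[0]+e[1]-e[2]-e[3])[:2]/2;c=e.mean(0)
by=np.degrees(np.arctan2(-d[0],d[1]));print("bar",c,np.linalg.norm(d),by,np.linalg.norm(e[0]-e[1]))
ey=d/np.linalg.norm(d); 
g=c[:2]-.020*ey; yaw=by+90
G=.163
r.reach([*g,.03+G+.08],[180,0,yaw])
r.servo_line([*g,.030+G],speed=.12)
r.grab(20)
s=r.sense();print(s["opening"],s["tcp_pos"],s["contact_force"],s["orientation"])
r.servo_line([*g,.030+G+.09],speed=.12)
s=r.sense();print(s["opening"],s["contact_force"],s["clock"])
# pre-place above chassis
pv=np.array([.5795,.2065]);cy=-10.15;sl=np.degrees(.45);b=np.radians(cy-sl)
ey=np.array([-np.sin(b),np.cos(b)])
back=.030
t=pv-(.076+.020+back)*ey
r.reach([*t,.016+.030+G+.045],[180,0,cy-sl+90]);r.wait(.3);save(r,"w_pre")
s=r.sense();print(s["opening"],s["tcp_pos"],s["orientation"],s["contact_force"],s["clock"])
```

```text
bar [ 0.47370997 -0.24148086  0.006     ] 0.1800676429226881 -54.658522384632924 0.040748721076098046
0.03986790322304327 [ 0.45733386 -0.25294409  0.19299053] [-0.31124907  1.70513296  2.01258055] [-1.79971883e+02  2.97627442e-03  3.53429416e+01]
0.039607505627925775 [-0.04499115  0.23318032 -3.75242033] 6.7583
0.04017865994467551 [0.50569387 0.10392272 0.25405336] [ 1.79994380e+02 -1.06785464e-03  5.40080014e+01] [-0.00349907  0.16455867 -2.80018282] 8.4667
```

View pics/w_pre.png

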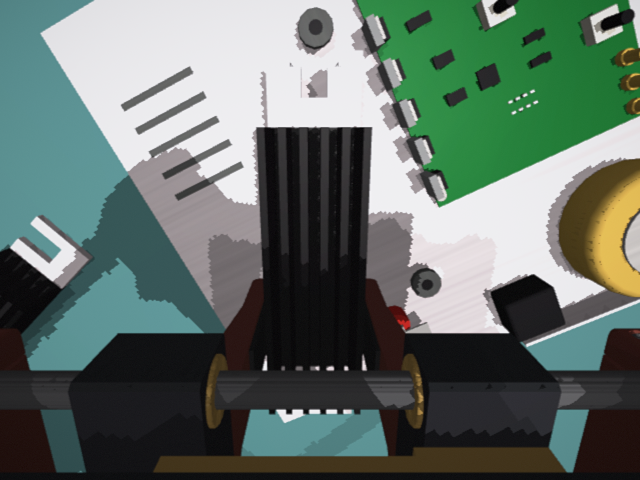

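Bar held straight: slot bottom near (314,97), pivot head at (316,28), stop head at (426,282). I'll compare these with predictions from the tool pose.

Run:
```python
from h import *
from station import r
c=json.load(open("cal_w_pre.json"));s=r.sense();p=s["tcp_pos"]
b=np.radians(s["orientation"][2]-90);ex=np.array([np.cos(b),np.sin(b)]);ey=np.array([-np.sin(b),np.cos(b)])
def W(x,y,z):return [*(p[:2]+ex*x+ey*(y+.020)),p[2]-.163-.030+z]
for n,q in dict(slotL=(-.0055,.072,.006),slotR=(.0055,.072,.006),cL=(-.02,.09,.006),cR=(.02,.09,.006),fL=(-.02,.06,.04),fR=(.02,.06,.04)).items():print(n,proj(c,W(*q)))
pv=ray(c,316,27.5,.0305);st=ray(c,426,282,.0305);print(pv,st,np.linalg.norm(pv-st))
d=(pv-st)[:2];print(np.degrees(np.arctan2(-d[0],d[1])))
for v in(pv,st):
    w=(v[:2]-p[:2]);print("in bar",w@ex,w@ey-.02)
im=cv2.imread("pics/w_pre.png");cv2.imwrite("pics/pre_c.png",cv2.resize(im[0:140,240:400],None,fx=4,fy=4,interpolation=cv2.INTER_CUBIC))
```

```text
slotL [299.02018622  97.53955476]
slotR [325.16004909  97.48314264]
cL [262.77514355  50.37744055]
cR [361.08633647  50.16274436]
fL [253.28972309 127.14508433]
fR [370.18139451 126.8947023 ]
[0.58168617 0.20538642 0.0305    ] [0.55529992 0.05827882 0.0305    ] 0.14945527608652212
-10.168838569655728
in bar 0.001857894436880031 0.10675275004904573
in bar 0.06695986389667156 -0.02777833603352078
```

View pics/pre_c.png

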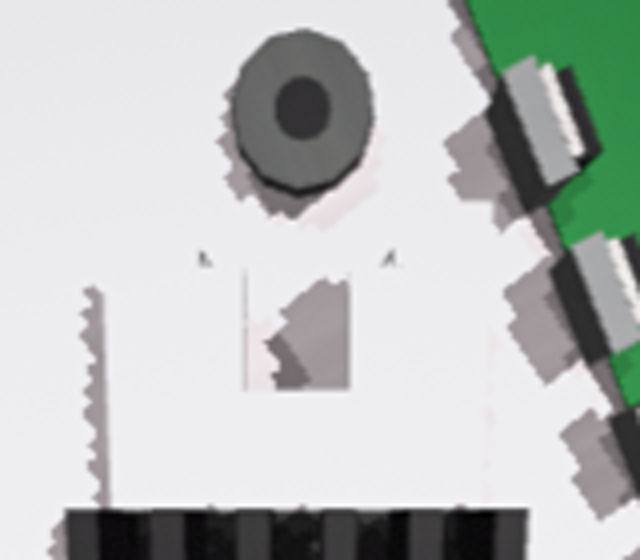

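The slot sits 2.2 px right of prediction and so do the fins, so it's a camera bias of about 0.9 mm. Corrected, the pivot is about 0.9 mm towards +x and 31 mm ahead. I'll shift, lower to floor contact, then slide on while watching the force.

```bash
cat >> h.py <<'E'
def frame(s):
    b=np.radians(s["orientation"][2]-90);return np.array([np.cos(b),np.sin(b),0]),np.array([-np.sin(b),np.cos(b),0])
E
python3 - <<'E'
from h import *
from station import r
s=r.sense();ex,ey=frame(s);f0=s["contact_force"].copy()
p=s["tcp_pos"]+.0009*ex
p[2]=.212;r.servo_line(p,speed=.06)
for i in range(12):
    r.wait(.1);f=r.sense()["contact_force"]-f0
    print("z",round(p[2],4),np.round(f,1))
    if f[2]>2.5:break
    p[2]-=.0007;r.servo_line(p,speed=.02)
p[2]+=.0003
for i in range(24):
    step=.002 if i<9 else .001
    p=p+step*ey;r.servo_line(p,speed=.03)
    s=r.sense();f=s["contact_force"]-f0
    print("y",i,np.round([f@ex,f@ey,f[2]],1),end=";")
    if f@ey<-6 or abs(f@ex)>6:break
print(s["tcp_pos"],s["clock"]);save(r,"w_in")
np.save("st.npy",[p,f0])
im=cv2.imread("pics/w_in.png");cv2.imwrite("pics/in_c.png",cv2.resize(im[0:200,200:460],None,fx=3,fy=3,interpolation=cv2.INTER_CUBIC))
E
```

```text
z 0.212 [ 0.3 -1.1 -1.1]
z 0.2113 [ 0.6  0.2 -0. ]
z 0.2106 [ 0.2 -0.5 -0.4]
z 0.2099 [0.1 0.3 0.5]
z 0.2092 [ 0.9  0.2 -1. ]
z 0.2085 [-1.3 -0.5  4.2]
y 0 [ 0.3 -0.4  2.8];y 1 [ 0.3 -1.2  3.2];y 2 [ 1.7 -1.   5.2];y 3 [-0.1 -1.   4.8];y 4 [ 0.8 -1.8  6.4];y 5 [ 0.3 -2.9  6.4];y 6 [-1.4 -3.8  6.7];y 7 [ 0.4 -2.8  7.3];y 8 [-0.5 -3.   7.8];y 9 [ 0.4 -3.6  9.2];y 10 [ 0.3 -4.8  8.4];y 11 [ 1.  -4.7  7.9];y 12 [ 0.6 -4.2  8.7];y 13 [ 0.4 -4.7  9.3];y 14 [ 1.  -3.1  8.4];y 15 [-0.3 -3.2  8.2];y 16 [-0.4 -3.7  8.6];y 17 [ 1.  -3.6  8.2];y 18 [ 0.4 -4.9  8.7];y 19 [-0.2 -3.9  8.1];y 20 [-0.1 -3.9  8.1];y 21 [ 0.5 -4.9  8.3];y 22 [-0.7 -7.8  8.7];[0.52499072 0.12880929 0.20895834] 16.9167
```

View pics/in_c.png

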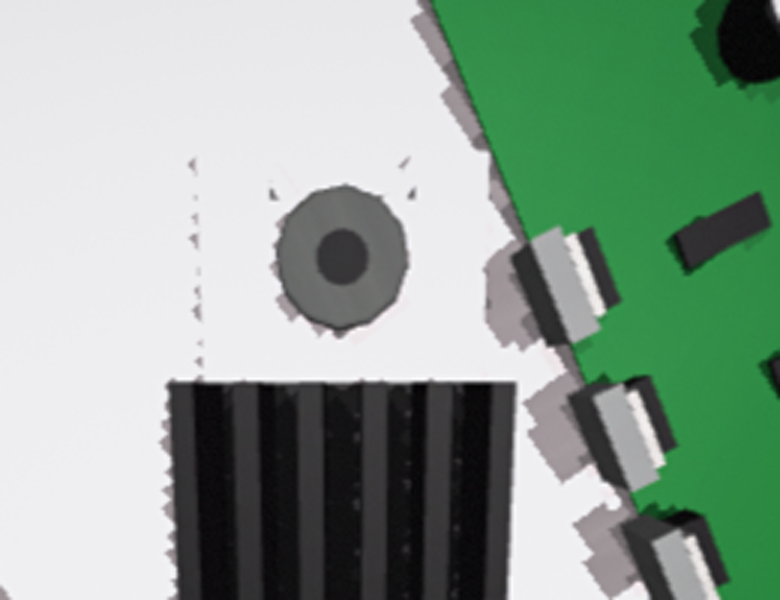

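Contact came after 32 mm of travel against 31 expected. The picture shows the head at crop (342,257), centred in the slot and over the slot bottom, so it is home. Next: release, go round to the -x side with closed fingers, and swing on an arc about the pivot.

```bash
cat > push.py <<'E'
from h import *
from station import r
CY=-10.15
def pose(s,x,y,z,pv):
    b=np.radians(CY)-s;c,n=np.cos(b),np.sin(b);y-=.076
    return [pv[0]+c*x-n*y,pv[1]+n*x+c*y,z],[180,0,np.degrees(b)+90]
E
python3 - <<'E'
from push import *
s=r.sense();ex,ey=frame(s);pv=(s["tcp_pos"]+.096*ey)[:2];print("pivot",pv)
np.save("pv.npy",pv);S=np.radians(CY-(s["orientation"][2]-90));print("slant",S)
r.let_go();p=s["tcp_pos"].copy();r.wait(.2)
s=r.sense();print(s["opening"],s["contact_force"])
p[2]=.29;r.servo_line(p,speed=.15)
r.grab(5)
P,o=pose(S,-.048,-.048,.29,pv);r.reach(P,o);save(r,"w_rel")
P[2]=.211;r.servo_line(P,o,speed=.12);r.wait(.3)
f0=r.sense()["contact_force"];print(f0,r.sense()["opening"])
np.save("f0.npy",f0)
for i in range(12):
    x=-.046+.0015*i
    P,o=pose(S,x,-.048,.211,pv);r.servo_line(P,o,speed=.03)
    f=r.sense()["contact_force"]-f0;print(round(x,4),round(f@ex,1),end=";")
    if f@ex<-1.5:break
print(r.sense()["clock"]);np.save("px.npy",[x,S])
E
```

```text
pivot [0.58135092 0.20650269]
slant 0.45021119003025883
0.08760754033026252 [ 0.18759426  0.12160913 -0.13507834]
[ 0.23075193 -0.4648437   0.29699798] 0.0005894985611795405
-0.046 -0.3;-0.0445 -1.3;-0.043 -0.3;-0.0415 -0.4;-0.04 -0.3;-0.0385 -0.3;-0.037 -0.2;-0.0355 -0.6;-0.034 -1.0;-0.0325 -0.5;-0.031 -0.8;-0.0295 -1.2;24.5667
```

View pics/w_rel.png

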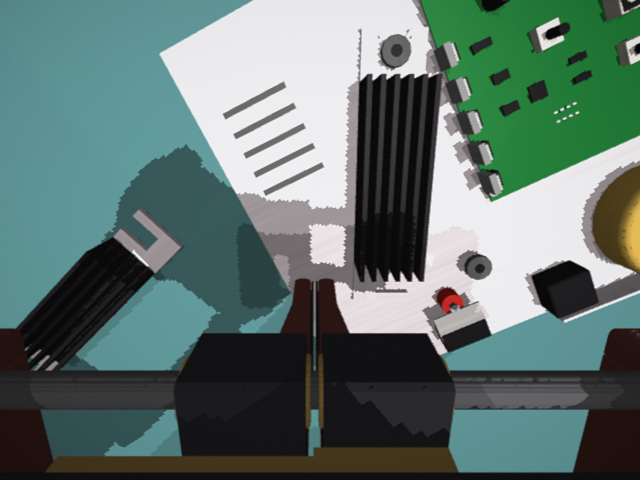

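Released and still hooked: the pivot head at (396,50) is in the slot and the bar's slant is unchanged. The finger is at or near the bar's -x side. Swinging in stages now.

Run:
```python
from push import *
pv=np.load("pv.npy");f0=np.load("f0.npy");x,S=np.load("px.npy");s=S
while s>.10:
    s-=.02 if s>.32 else .012
    P,o=pose(s,x,-.048,.211,pv);r.servo_line(P,o,speed=.04)
    q=r.sense();ex,ey=frame(q);f=q["contact_force"]-f0
    print(round(s,3),np.round([f@ex,f@ey,f[2]],1),end=";")
    if f@ex<-24 or abs(f[2])>20:break
print(q["clock"]);np.save("px.npy",[x,s]);save(r,"w_sw")
```

```text
0.43 [-0.8  0.6 -0.5];0.41 [-0.7 -0.3 -0.7];0.39 [-0.8 -0.6 -0.5];0.37 [-0.9 -0.  -0.3];0.35 [-0.5 -0.4 -0.5];0.33 [-0.8  0.1 -1.2];0.31 [-0.7  0.7  0.3];0.298 [-5.  -0.1  2.8];0.286 [-7.4 -0.2  5.3];0.274 [-8.   1.2  4.9];0.262 [-0.9  0.2 -0.5];0.25 [-0.7  0.3  0.7];0.238 [ 0.4  0.1 -0.6];0.226 [-0.2  0.3  0.1];0.214 [-0.9  0.3  0. ];0.202 [-0.8  0.2  0.3];0.19 [-1.8 -0.2  0.4];0.178 [-1.5  0.6  0.5];0.166 [-1.6  0.1  2. ];0.154 [-1.7  0.3  0.6];0.142 [-2.8 -0.1  1.4];0.13 [-2.7 -0.   1.9];0.118 [-2.7  0.7  2.6];0.106 [-3.1  0.7  1.7];0.094 [-3.1  0.7  1.8];30.8167
```

View pics/w_sw.png

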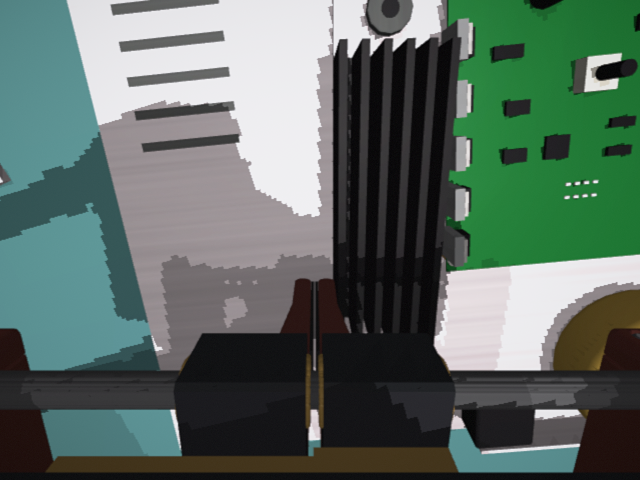

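The catch was first felt at s≈0.30, as described, so nominal slant matches the actual slant. The bar is now about 0.09 rad off line with the pivot at (389,10). Now the last stretch, in fine steps with a force cut-off.

Run:
```python
from push import *
pv=np.load("pv.npy");f0=np.load("f0.npy");x,s=np.load("px.npy")
while s>-.03:
    s-=.008 if s>.03 else .004
    P,o=pose(s,x,-.048,.211,pv);r.servo_line(P,o,speed=.03);r.wait(.05)
    q=r.sense();ex,ey=frame(q);f=q["contact_force"]-f0
    print(round(s,3),np.round([f@ex,f@ey,f[2]],1),end=";")
    if f@ex<-14:break
print(q["clock"]);np.save("px.npy",[x,s])
# back off and look from above
P,o=pose(s,x-.03,-.048,.211,pv);r.servo_line(P,o,speed=.1)
P[2]=.30;r.servo_line(P,o,speed=.2)
P,o=pose(0,-.05,0,.38,pv);r.reach(P,[180,0,173]);r.wait(.2);save(r,"w_fin");print(r.sense()["clock"])
im=cv2.imread("pics/w_fin.png");cv2.imwrite("pics/fin_c.png",im[100:330,120:520].repeat(2,0).repeat(2,1))
```

```text
0.086 [-3.8  0.5  2.1];0.078 [-4.1  0.8  2.7];0.07 [-4.   1.2  2.5];0.062 [-4.6  0.8  3.9];0.054 [-4.2  0.4  2.6];0.046 [-3.7  1.5  2.1];0.038 [-0.8  0.3  0.5];0.03 [-0.2  0.6 -0.1];0.022 [-0.5  0.8 -0.1];0.018 [0.5 0.9 0.1];0.014 [-0.4  0.2  0.2];0.01 [ 0.1  0.2 -0.7];0.006 [-0.2  0.4 -1.1];0.002 [-3.2  1.   1.1];-0.002 [-5.9  0.5  2.5];-0.006 [-6.6  1.2  3.5];-0.01 [-10.    0.8   5.7];-0.014 [-10.7   0.8   6.2];-0.018 [-11.7   0.9   7.3];-0.022 [-15.3   1.9   9.6];36.8667
39.5167
```

View pics/fin_c.png

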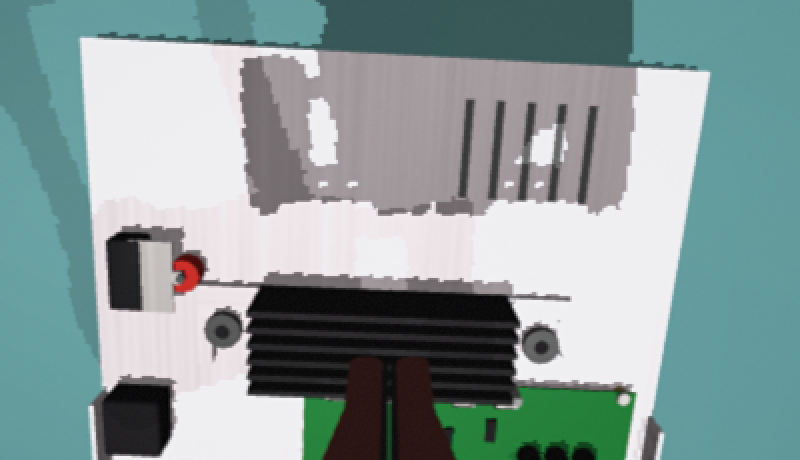

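Force dropped as the catch passed (s≈0.04), then rose to about 15 N at the stop. In the crop the bar's back edge, (200,283) to (570,298), is parallel to the screw line (223,328) to (541,343) within 0.01 rad. The roller at (187,272) sits behind it. Scaled by the screw spacing, the roller is within about 1 mm of its rest place. Handing in.

Run:
```python
from station import r
r.let_go();r.wait(.3);s=r.sense();print(s["contact_force"],s["clock"]);r.hand_in()
```

```text
[-0.29767524 -1.24518193 -1.24278861] 41.1917
the job is handed in; nothing more can be done
```

The heatsink is fitted and the job is handed in at 41.2 s, with the gripper open and clear of everything.

I took the farthest look-alike bar (0.52 m from the base) and laid it on the floor at 0.45 rad slant. I slid its end slot onto the pivot shank, felt as about 8 N after 32 mm of travel against 31 mm expected. Then I let go and swung it home with closed fingers on its -x side. The catch was first felt at about 0.30 rad. I stopped pushing at about 15 N against the stop.

- **Last picture:** the bar is in line with the two screws to within 0.01 rad. The roller is behind the bar, within about 1 mm of its rest place; my pixel reading can't confirm the 0.001 m limit more finely than that. The push force falling away near 0.04 rad fits the roller springing out.
- **Disagreements:** the cameras measured the screw spacing 1–2% short (149.5–150.4 mm against 152 mm). The top and wrist views differed by about 3 mm, so I used the contact point at the pivot for the swing. Contact with the bar's side was too light to detect before the swing began.
- **Not checked:** I did not look at the bystanders again at the end, and I did not check the board separately. No unexpected contact forces showed up during the work.

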